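# Aim the inspection camera and hold the tall sample tube before its lens

### The job

The next specimen, the acorn in the tall tube, is to be photographed with the small inspection camera. The camera was left drooping at the desk and may be turned aside: set its barrel level and straight ahead over its foot, so that the lens looks the way the white index line on the foot points, and let go of it. Then lift the tall tube out of the vial block, keeping it upright and leaving the three short vials in their holes, and finish holding it steady and upright in the air with the acorn on the lens axis about 100 mm in front of the lens: the program ends while the gripper holds the tube there.

Things in the scene. Friction and masses are not known exactly. Their poses are not given: they have to be found in the camera images.
- camera_base: foot of the camera, fixed: dark steel plate 116 x 92 mm, 14 mm thick, with a post at its centre, on the right of the work. Origin: centre of the underside, on the desk. Its -x axis is straight ahead, along the short white index line on the plate, and points to the robot's left (world +y) within 25 degrees; z is up
- camera_swivel (a joint): swivel of the aluminium fork on the post, a vertical hinge above the foot's origin: 0 rad = straight ahead over the foot, positive = anticlockwise from above, stops at -1.2 and 1.2. Stays where it is left (friction 0.15 N m); starts between -0.8 and 0.8
- camera_head (a joint): tilt of the barrel in the fork, a level hinge along the head's y, 150 mm above the foot's origin: 0 rad = level, positive = lens down, tail up; stops -0.5 and 0.8; starts 0.35 to 0.7; stays where left (friction 0.2 N m). Barrel 48 mm in diameter from 46 mm before the hinge to 36 mm behind; fork and clamp knobs 108 mm wide over all, reaching 14 mm before and behind the hinge
- lens (a point): centre of the front glass, on the barrel's axis, 62 mm before the tilt hinge. Its -x axis points along the line of sight, out of the lens; its y axis is the tilt hinge's direction; z is up when the barrel is level
- camera_grip (a point): middle of the barrel's tail on its axis, 62 mm behind the tilt hinge: the grey tail is a cylinder 34 mm in diameter, 48 mm long (from 36 to 84 mm behind the hinge), to be pinched across (along the head's y) from above. Same axes as the lens point
- vial_rack: wooden vial block, 62 x 216 mm, 30 mm high, fixed, with four blind holes 26 mm in diameter in a row along its y axis, 52 mm apart (at y = -78, -26, 26 and 78 mm); the hole floors are 8 mm above the desk. Origin: centre of the underside. It stands left of the camera, its y axis within 30 degrees of the world's
- sample_tube: the tall clear tube with a white cap, in any of the four holes: 23 mm in diameter (cap 24 mm), 95 mm high, 30 to 70 g; the cap is its top 19 mm. Origin: centre of the underside; z along the tube, upward
- specimen (a point): middle of the acorn in the tall tube, on the tube's axis, 24 mm above the tube's underside
- vial_a: short specimen vial, 23 mm in diameter, 60 mm high, in one of the other holes; stays there. Origin: centre of the underside
- vial_b: short specimen vial, 23 mm in diameter, 60 mm high, in one of the other holes; stays there. Origin: centre of the underside
- vial_c: short specimen vial, 23 mm in diameter, 60 mm high, in one of the other holes; stays there. Origin: centre of the underside
Mind the look-alikes: they are no part of the job. Leave any pink or yellow look-alike of the sample_tube alone.

How it is judged:
By the outcome, as a careful person would: the job done as asked, in the order asked, and still so for the second after the job is handed in, while the arm keeps its last pose, push and grip.
It also fails if it takes over 53 s, if anything falls off the work surface, if the arm or the gripper's body presses on something with over 40 N, if the wrist force passes 120 N, or if a joint passes its speed limit or range.

### The arm

A 6-joint arm with a two-finger parallel gripper is mounted at the origin on a cart in front of the work surface, level with it; the furniture and walls round the work are solid. World frame = base frame: x ahead of the robot, y to its left, z up, the work surface at z = 0. Lengths are in m, angles in degrees, forces in N, time in s.
With the tool pointing down it reaches from about 0.4 to 0.825 m from the base axis. Payload 7 kg.
Tool frame: the origin (TCP) lies midway between the tips of the shut fingers; the grasp point (between the pads) lies 19 mm behind it; z points along the fingers, y is the line along which they close (so a half turn about z gives the same grasp; the last joint's range is limited). The gripper opens to 88 mm and grips with 3 to 60 N. Pads are 19 mm wide; open, the fingers measure 130 mm over their backs; the gripper's body (78 mm by 193 mm) begins 47 mm behind the grasp point.
Start: joints at [85.835, 20.546, 0.682, 0, -70.136, -16.507], TCP at [0.238, 0.632, 0.227] pointing down, gripper open.
Joint ranges: [-176.03, 176.03], [-82.01, 121.73], [-58.28, 71.71], [-173.87, 95.51], [-174.79, -0.11], [-173.66, 173.66]. Speed limits (degrees/s): [136.94, 136.94, 172.46, 180, 180, 180].

### API

Orientations are given as a 3x3 rotation matrix whose columns are the frame's x, y, z axes.
In Python, from rig import robot gives the robot as it stands. Calls block until the motion is done:
- robot.goto(position, orientation): joint-space move of the TCP to a pose.
- robot.servo_line(position, ori=None, speed=0.15): straight line of the TCP; ori=None keeps the orientation; speed is the mean speed in m/s.
- robot.movej(angles): joint-space move.
- robot.move_gripper(opening): opening from 0.0 (shut) to 1.0 (fully open); the grip force is fixed at half the most; returns when the fingers have stopped.
- robot.dwell(seconds).
- robot.ik(position, orientation): joint angles nearest the present ones, or None.
- robot.grab_frame(name): name is "scene" or "top" or "wrist"; returns (picture, depth): 400x640x3 uint8, red, green, blue; 400x640 float32, m along the optical axis (not along the pixel's ray), 0 where there is no reading.
- robot.camera_info(name): a dict with "vfov" (degrees; the focal length in pixels is half the picture's height over the tangent of half this angle, whatever the lens; pixels are square), "cx", "cy" (the principal point, pixels), "view" (4x4, takes a point from world to camera coordinates); the wrist camera has in their place "T_tool_cam" (4x4, takes a point from camera to tool coordinates, whose origin is the TCP and whose axes are the flange's). Camera axes: x right, y down, z forward; pixel columns grow to the right and rows downward; lengths in m; the calibration is good to about 2 mm. A picture is of the moment at which its call begins: read the wrist's pose just before it. camera_info takes no time and is no camera call.
A pose or a line that the arm cannot do raises robot.Unreachable and nothing moves.
- robot.job_done(): hands the job in; it is judged then, once.
Readings, each from a call of its own:
- robot.read_t(): time.
- robot.read_qpos(): joint angles.
- robot.read_qvel(): joint speeds.
- robot.read_effort(): joint torques, N m.
- robot.read_position(): TCP position.
- robot.read_tcp_rot(): TCP orientation.
- robot.read_force(): force on the tool from outside, world axes, zero at the start.
- robot.read_ft_torque(): the same for the moment, N m.
- robot.read_grip_width(): opening from 0.0 (shut) to 1.0 (fully open).
- robot.read_finger_force(): force on a finger pad.
Only numpy, scipy, OpenCV 4.12 (cv2) and the standard library are available. Lean on these libraries where they do the work, as an engineer would, in place of code of your own. Each camera call takes 0.05 s, during which the arm holds its last target. There are 200 camera calls.

## Working session

There is one attempt and no reset: what is moved stays moved. The work goes in short steps, each a Python script; the robot and the scene stay as the last script left them, time stands still between calls to the robot, and variables do not carry over. Pictures are saved under pics/ and viewed, at most 10 in all, crops included, and the job is handed in when it is done.

```bash
ls; mkdir -p pics; cat > h.py <<'E'
import numpy as np, cv2
from rig import robot
def cam(n):
    i=robot.camera_info(n); f=200/np.tan(np.radians(i["vfov"])/2)
    if n=="wrist":
        T=np.eye(4);T[:3,:3]=robot.read_tcp_rot();T[:3,3]=robot.read_position();M=T@np.array(i["T_tool_cam"])
    else: M=np.linalg.inv(np.array(i["view"]))
    return f,i["cx"],i["cy"],M
def shot(n,name):
    c=cam(n); p,d=robot.grab_frame(n)
    cv2.imwrite(f"pics/{name}.png",p[:,:,::-1]); np.savez(f"pics/{name}.npz",p=p,d=d,f=c[0],cx=c[1],cy=c[2],M=c[3]); return p,d
def load(name): return np.load(f"pics/{name}.npz")
def pts(s):
    v,u=np.mgrid[:400,:640]; d=s["d"]
    P=np.stack([(u-s["cx"])/s["f"]*d,(v-s["cy"])/s["f"]*d,d],-1)
    W=P@s["M"][:3,:3].T+s["M"][:3,3]; W[d<=0]=np.nan; return W
def plane(s,u,v,z):
    r=s["M"][:3,:3]@np.array([(u-s["cx"])/s["f"],(v-s["cy"])/s["f"],1]); o=s["M"][:3,3]
    return o+r*(z-o[2])/r[2]
E
python3 - <<'E'
from h import *
for n in("scene","top"): 
    shot(n,n); s=load(n); print(n,s["M"].round(3).tolist(),s["f"])
a=cv2.imread("pics/scene.png");b=cv2.imread("pics/top.png")
print(robot.read_t())
E
```

```text
pics
scene [[-0.916, -0.319, 0.244, 0.253], [-0.402, 0.711, -0.577, 0.581], [0.01, -0.626, -0.779, 0.906], [0.0, 0.0, 0.0, 1.0]] 507.7367502456475
top [[0.026, -0.993, 0.119, 0.407], [-0.999, -0.028, -0.016, -0.012], [0.019, -0.118, -0.993, 1.122], [0.0, 0.0, 0.0, 1.0]] 423.4378059274067
0.1
```

View pics/scene.png

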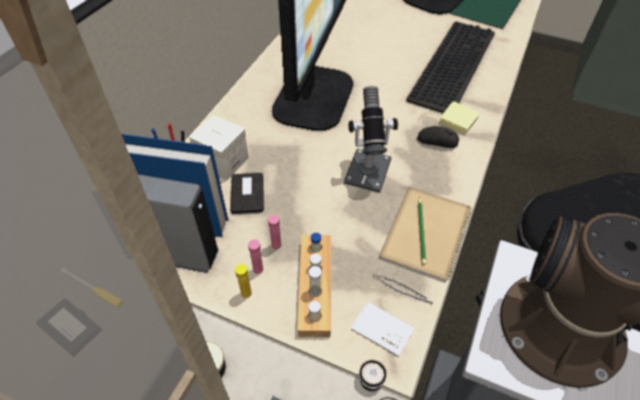

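View pics/top.png

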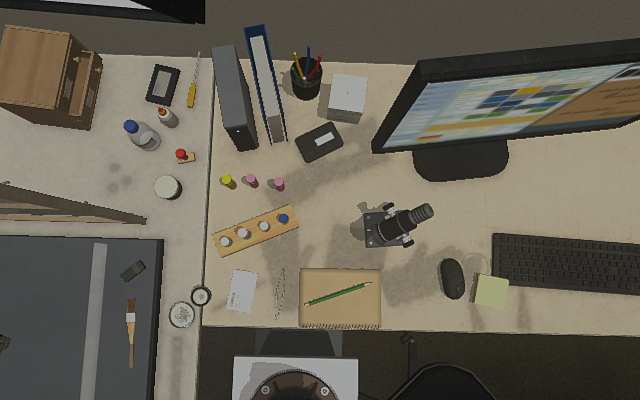

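The scene picture shows the rack at (315,285) and the camera at (370,140). In the top picture the rack is at (255,230), with caps at (226,242), (243,233), (264,226) and (284,219). The camera is at (395,222), its tail toward (425,212). I'll enlarge both.

```bash
python3 - <<'E'
from h import *
t=cv2.imread("pics/top.png");s=cv2.imread("pics/scene.png")
a=cv2.resize(t[195:265,205:305],(800,560),interpolation=2); a=cv2.resize(a,(400,280))
b=cv2.resize(t[190:260,345:445],(400,280),interpolation=2)
c=cv2.resize(s[225:345,280:350],(350,600),interpolation=2)
c=cv2.resize(c,(163,280)); d=cv2.resize(s[80:200,330:410],(400,600),interpolation=2)
im=np.zeros((600,800,3),np.uint8); im[:280,:400]=a; im[290:570,:400]=b; im[:600,400:800]=d
cv2.imwrite("pics/crop1.png",im)
S=load("top");W=pts(S)
for u,v in[(226,242),(243,233),(264,226),(284,219)]:
    w=W[v-8:v+9,u-8:u+9].reshape(-1,3); h=np.nanmax(w[:,2]); q=w[w[:,2]>h-.008]; print(u,v,h.round(3),q.mean(0).round(4),len(q))
S2=load("scene");W2=pts(S2)
for u,v in[(316,238),(315,259),(315,272),(314,308)]:
    w=W2[v-8:v+9,u-8:u+9].reshape(-1,3); h=np.nanmax(w[:,2]); q=w[w[:,2]>h-.008]; print(u,v,h.round(3),q.mean(0).round(4),len(q))
E
```

```text
226 242 0.073 [0.4379 0.188  0.0686] 65
243 233 0.109 [0.4587 0.14   0.1039] 69
264 226 0.072 [0.4791 0.0923 0.0683] 63
284 219 0.072 [0.4996 0.0448 0.0678] 65
316 238 0.069 [0.4997 0.0413 0.0657] 89
315 259 0.104 [0.4631 0.1276 0.1015] 12
315 272 0.104 [0.4587 0.1368 0.1009] 118
314 308 0.07 [0.438  0.1844 0.0659] 112
```

View pics/crop1.png

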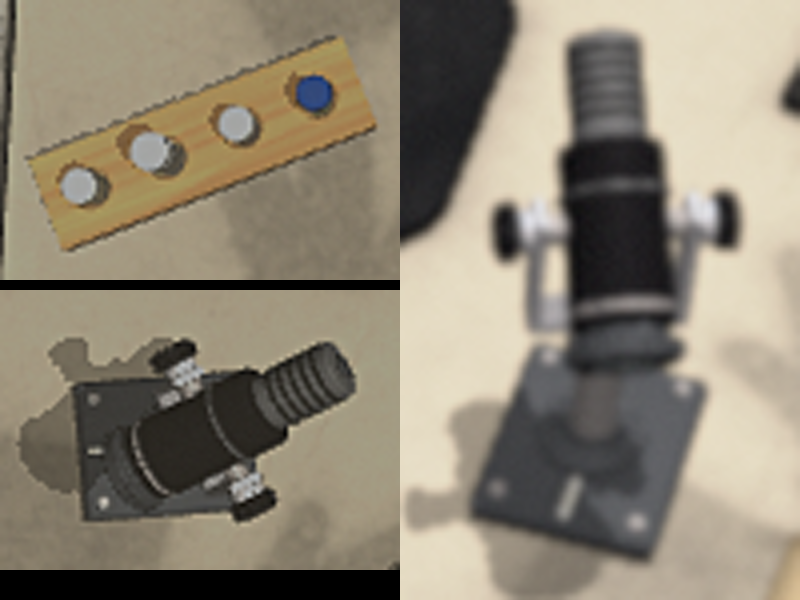

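Top-left crop: the tall tube is the second cap from the left, with the three short vials at holes 1, 3 and 4. The camera's index line points left, and the barrel is yawed with its tail up and to the right. Next I'll fit the plate corners and barrel axis.

```bash
python3 - <<'E'
from h import *
from scipy.optimize import least_squares
S=load("top");S2=load("scene")
tc=[(364.25,213.5),(366.25,247.75),(402.5,245.5)]
sc=[(345,182),(379.6,192),(391.2,156.4),(357,149)]
A=[plane(S,*p,.014)[:2] for p in tc];B=[plane(S2,*p,.014)[:2] for p in sc]
print(np.array(A).round(4).tolist());print(np.array(B).round(4).tolist())
# plate corner order: local (-58,±46): A0=far x, A1=near x ; A2 = near, behind (ignored length check)
def rect(q): 
    c,s=np.cos(q[2]),np.sin(q[2]);R=np.array([[c,-s],[s,c]])
    return lambda x,y:q[:2]+R@np.array([x,y])
# local frame: -x ~ world +y => yaw ~ -90deg ; local y ~ world +x
def r(q,a=1,b=1):
    g=rect(q);e=[]
    if a: e+=[g(-.058,.046)-A[0],g(-.058,-.046)-A[1]]
    if b: e+=[g(-.058,.046)-B[0],g(-.058,-.046)-B[1],g(.058,-.046)-B[2],g(.058,.046)-B[3]] 
    return np.concatenate(e)
for a,b in((1,0),(0,1),(1,1)):
    o=least_squares(r,[.47,-.2,-1.57],args=(a,b),x_scale=[.01,.01,.1]);print(a,b,o.x[:2].round(4),np.degrees(o.x[2]).round(2),(o.fun*1e3).round(1))
q0=o.x
print([np.linalg.norm(B[i]-B[(i+1)%4]).round(4) for i in range(4)])
P=np.concatenate([pts(S).reshape(-1,3),pts(S2).reshape(-1,3)]);P=P[np.isfinite(P).all(1)]
src=None
def ax(p): # x0,y0,yaw,tilt ; head x axis (tail dir)
    y,t=p[2],p[3]; return np.array([np.cos(y)*np.cos(t),np.sin(y)*np.cos(t),np.sin(t)])
Q=P[(np.hypot(P[:,0]-q0[0],P[:,1]-q0[1])<.12)&(P[:,2]>.1)]
def cyl(p,full=0):
    a=ax(p);d=Q-np.array([p[0],p[1],.15]);s=d@a;rad=np.linalg.norm(d-np.outer(s,a),axis=1)
    m1=(s>-.040)&(s<.033)&(rad<.034)&(abs(s)>.0);m2=(s>.039)&(s<.082)&(rad<.027)
    e=np.where(m1,rad-.024,np.where(m2,rad-.017,.006)); return (e,m1.sum(),m2.sum()) if full else e
best=None
for dy in np.radians(np.arange(-45,46,15)):
  for t in(.35,.55,.7):
    o=least_squares(cyl,[q0[0],q0[1],q0[2]+dy,t],loss="soft_l1",f_scale=.002,x_scale=[.01,.01,.1,.1])
    if best is None or o.cost<best.cost: best=o
p=best.x;print(p.round(4),"yaw",np.degrees(p[2]).round(1),"tilt",np.degrees(p[3]).round(1),"swivel",np.degrees(p[2]-q0[2]).round(1),best.cost,cyl(p,1)[1:])
print("grip",(np.array([p[0],p[1],.15])+.062*ax(p)).round(4))
c=np.array([[.4379,.188],[.4587,.14],[.4791,.0923],[.4996,.0448]]);print("rack ctr",c.mean(0),np.degrees(np.arctan2(*(c[0]-c[3])[::-1])))
E
```

```text
[[0.5218, -0.1661], [0.432, -0.1724], [0.4404, -0.2674]]
[[0.5164, -0.1616], [0.432, -0.1659], [0.4448, -0.2851], [0.5304, -0.2744]]
1 0 [ 0.4809 -0.2271] -86.03 [ 1.   0.1 -1.  -0.1]
0 1 [ 0.4809 -0.2217] -83.98 [ 4.2  2.3 -3.  -3.  -3.6  0.8  2.3 -0.2]
1 1 [ 0.4814 -0.2235] -84.5 [-0.1  4.8 -2.   2.2  5.3  0.2 -2.  -4.3 -3.6 -0.5  2.4 -2.4]
[np.float64(0.0844), np.float64(0.1199), np.float64(0.0863), np.float64(0.1137)]
[ 0.4845 -0.2288 -1.0598  0.6213] yaw -60.7 tilt 35.6 swivel 23.8 0.015265862929664595 (np.int64(1529), np.int64(628))
grip [ 0.5092 -0.2728  0.1861]
rack ctr [0.468825 0.116275] 113.30956325309701
```

```bash
python3 - <<'E'
from h import *
for n in("top","scene"):
    W=pts(load(n)).reshape(-1,3);W=W[np.isfinite(W).all(1)]
    for y in np.arange(-.55,.3,.05):
        w=W[(abs(W[:,1]-y)<.025)&(W[:,2]>.23)&(W[:,0]>.3)]
        if len(w)>3: print(n,y.round(2),"minx",w[:,0].min().round(3),"z",w[:,2].min().round(2),w[:,2].max().round(2))
print(np.array(robot.camera_info("wrist")["T_tool_cam"]).round(3).tolist(),robot.camera_info("wrist")["vfov"])
def R(yaw,t): # tool: y = head y ; z = -(head z)
    a=np.array([np.cos(yaw)*np.cos(t),np.sin(yaw)*np.cos(t),np.sin(t)]);y=np.array([-np.sin(yaw),np.cos(yaw),0]);z=-np.cross(a,y);return a,np.column_stack([np.cross(y,z),y,z])
for f in(1,-1):
  for yaw,t in((-60.7,35.6),(-60.7,0),(-85,0)):
    a,r=R(np.radians(yaw),np.radians(t)); r=r@np.diag([f,f,1]); g=np.array([.483,-.226,.15])+.062*a
    for h in(.019,-.1): 
        q=robot.ik(g+r[:,2]*h,r);print(f,yaw,t,h,None if q is None else np.round(q,0))
for f in(1,-1):
  for z in(.35,.4,.45):
    a,r=R(np.radians(-85),0);r=r@np.diag([f,f,1]);print(z,robot.ik(np.array([.47,-.15,z]),r))
print(robot.read_tcp_rot().round(2))
E
```

```text
top -0.55 minx 0.683 z 0.23 0.5
top -0.5 minx 0.677 z 0.23 0.56
top -0.45 minx 0.67 z 0.23 0.61
top -0.4 minx 0.662 z 0.23 0.61
top -0.35 minx 0.655 z 0.23 0.61
top -0.3 minx 0.649 z 0.23 0.61
top -0.25 minx 0.642 z 0.23 0.61
top -0.2 minx 0.634 z 0.23 0.61
top -0.15 minx 0.631 z 0.23 0.61
top -0.1 minx 0.955 z 0.23 0.27
top -0.05 minx 0.957 z 0.23 0.27
top 0.0 minx 0.955 z 0.23 0.27
top 0.05 minx 0.712 z 0.23 0.26
top 0.1 minx 0.702 z 0.23 0.26
top 0.15 minx 0.632 z 0.23 0.76
top 0.2 minx 0.693 z 0.23 0.66
top 0.25 minx 0.7 z 0.23 0.65
scene -0.55 minx 0.683 z 0.23 0.24
scene -0.5 minx 0.675 z 0.23 0.27
scene -0.45 minx 0.669 z 0.23 0.29
scene -0.4 minx 0.662 z 0.23 0.32
scene -0.35 minx 0.655 z 0.23 0.35
scene -0.3 minx 0.648 z 0.23 0.38
scene -0.25 minx 0.641 z 0.23 0.4
scene -0.2 minx 0.635 z 0.23 0.42
scene -0.15 minx 0.631 z 0.23 0.44
scene -0.1 minx 0.954 z 0.23 0.41
scene -0.05 minx 0.955 z 0.23 0.41
scene 0.0 minx 0.955 z 0.23 0.41
scene 0.05 minx 0.712 z 0.23 0.41
scene 0.1 minx 0.702 z 0.23 0.24
scene 0.15 minx 0.708 z 0.58 0.59
scene 0.2 minx 0.709 z 0.58 0.61
[[-0.0, -0.
[... 597 characters left out ...]
. -21.   0. -54.  16.]
-1 -85 0 -0.1 [-11.  10. -11.   0. -69.  16.]
0.35 [ 1.39421832e+02 -8.16375211e+01 -9.29953616e+00  2.54444375e-14
 -1.62337985e+02  4.55781681e+01]
0.4 [ 1.39421832e+02 -7.70557005e+01 -3.56808008e+00  2.54444375e-14
 -1.63487620e+02  4.55781681e+01]
0.45 [ 1.39421832e+02 -7.24700440e+01  2.64173040e+00  2.54444375e-14
 -1.65111774e+02  4.55781681e+01]
0.35 [  5.17731251  -0.32124217  -9.29953616   0.         -81.02170601
  -0.17731251]
0.4 [  5.17731251  -0.81114456  -3.56808008   0.         -87.24306448
  -0.17731251]
0.45 [  5.17731251  -0.78337734   2.6417304    0.         -93.42510774
  -0.17731251]
[[ 0.94 -0.35 -0.  ]
 [-0.35 -0.94 -0.  ]
 [ 0.    0.   -1.  ]]
```

```bash
python3 - <<'E'
from h import *
for n,L in(("top",[(10,195),(80,212),(140,220),(50,50),(280,140),(232,140)]),("scene",[(60,60),(110,180),(150,280),(190,360)])):
    W=pts(load(n))
    for u,v in L: print(n,u,v,W[v,u].round(3))
E
```

```text
top 10 195 [0.482 0.408 0.519]
top 80 212 [0.479 0.419 0.31 ]
top 140 220 [0.487 0.41  0.038]
top 50 50 [0.87  0.597 0.169]
top 280 140 [0.713 0.062 0.017]
top 232 140 [0.679 0.17  0.128]
scene 60 60 [0.478 0.423 0.738]
scene 110 180 [0.479 0.426 0.642]
scene 150 280 [0.487 0.429 0.506]
scene 190 360 [0.487 0.429 0.32 ]
```

```bash
cat >> h.py <<'E'
def R(yaw,f=-1): # vertical tool, y along head y for yaw (deg) of the tail direction
    c,s=np.cos(np.radians(yaw)),np.sin(np.radians(yaw))
    r=np.column_stack([[-c,-s,0],[-s,c,0],[0,0,-1]]); return r@np.diag([f,f,1.])
E
python3 - <<'E'
from h import *
robot.servo_line([.09,.45,.33],speed=.35)
robot.goto([.45,0,.33],R(-80)); 
robot.goto([.478,-.17,.28],R(-85)); print(robot.read_t(),robot.read_qpos())
shot("wrist","w1")
im=cv2.imread("pics/w1.png");cv2.imwrite("pics/w1b.png",cv2.resize(im,(800,500),interpolation=2))
E
```

```text
3.8083 [ 2.64463533e+00  2.72014749e+00 -1.50923194e+01 -1.30605075e-03
 -7.22061612e+01  2.34333355e+00]
```

View pics/w1b.png

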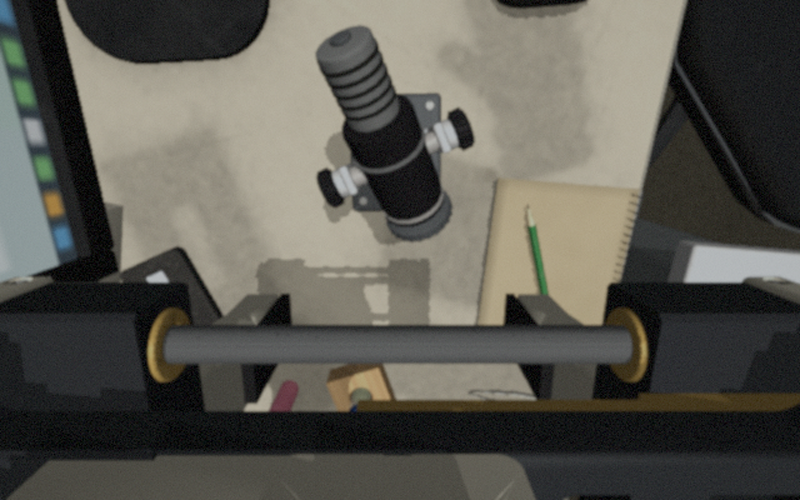

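The wrist picture shows the barrel at 800x500 pixels (385,130), with its tail at (345,45) up and to the left. The barrel hides most of the plate. I'll level it roughly now and measure the plate edges afterward.

```bash
cat >> h.py <<'E'
def swing(o,y0,t0,y1,t1,n=5,off=np.zeros(3)):
    for k in range(1,n+1):
        y=y0+(y1-y0)*k/n;t=np.radians(t0+(t1-t0)*k/n);a=np.radians(y)
        g=np.array([o[0],o[1],.15])+.062*np.array([np.cos(a)*np.cos(t),np.sin(a)*np.cos(t),np.sin(t)])+off
        robot.servo_line(g-[0,0,.019],R(y),speed=.06)
E
python3 - <<'E'
from h import *
g=np.array([.5092,-.2728,.1861])
robot.goto(g+[0,0,.10],R(-60.7))
robot.servo_line(g-[0,0,.019],speed=.12); print(robot.read_force().round(1))
robot.move_gripper(0); print(robot.read_grip_width()*88,robot.read_finger_force(),robot.read_force().round(1))
swing([.482,-.2265],-60.7,35.6,-85.3,0)
print(robot.read_force().round(1),robot.read_ft_torque().round(2),robot.read_t())
robot.move_gripper(1.0); robot.servo_line(np.array(robot.read_position())+[0,0,.1],speed=.2)
robot.goto([.478,-.17,.28],R(-85))
shot("wrist","w2"); shot("top","top2");print(robot.read_t())
im=cv2.imread("pics/w2.png");cv2.imwrite("pics/w2b.png",cv2.resize(im[0:220,180:460],(800,629),interpolation=2)[:600])
E
```

```text
[ 0.1 -0.3  0.5]
33.601614865768305 30.01893550157547 [ 1.1  0.6 -0.5]
[ 5.  -6.7  0.7] [-2.27 -1.92 -0.41] 8.0667
10.425
```

View pics/w2b.png

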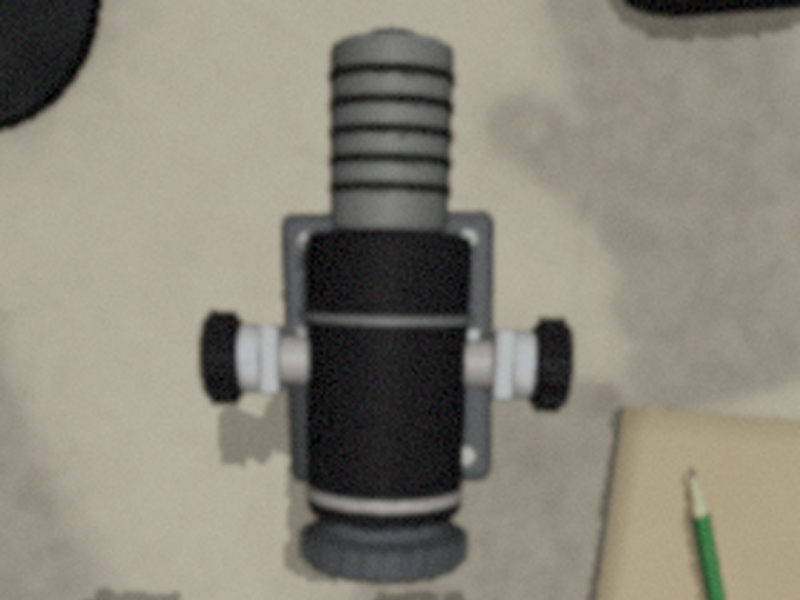

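The levelled camera shows from above. In the crop the plate corners are at (284,215), (492,214), (489,477) and (295,478), and the knobs at (222,357) and (553,364). I'll compute the plate pose and barrel axis.

```bash
cat > fit.py <<'E'
from h import *
from scipy.optimize import least_squares
def ax(p): 
    y,t=p[2],p[3]; return np.array([np.cos(y)*np.cos(t),np.sin(y)*np.cos(t),np.sin(t)])
def barrel(names,q0,z0=.15):
    Q=np.concatenate([pts(load(n)).reshape(-1,3) for n in names]);Q=Q[np.isfinite(Q).all(1)]
    Q=Q[(np.hypot(Q[:,0]-q0[0],Q[:,1]-q0[1])<.12)&(Q[:,2]>.1)]
    def e(p,full=0): # x0,y0,yaw,tilt,dz ; only offset across the axis observable
        a=ax(p);d=Q-np.array([p[0],p[1],z0+p[4]]);s=d@a;rad=np.linalg.norm(d-np.outer(s,a),axis=1)
        m1=(s>-.038)&(s<.033)&(rad<.034);m2=(s>.040)&(s<.080)&(rad<.025)
        y=np.array([-np.sin(p[2]),np.cos(p[2]),0]);m1&=abs(d@y)<.021;m2&=abs(d@y)<.0145
        return np.where(m1,rad-.024,np.where(m2,rad-.017,.006)) if not full else (m1.sum(),m2.sum())
    o=least_squares(e,[*q0,0,0],loss="soft_l1",f_scale=.001,x_scale=[.01,.01,.1,.1,.01],diff_step=1e-4)
    p=o.x;print(names,"c",p[:2].round(4),"yaw",np.degrees(p[2]).round(2),"tilt",np.degrees(p[3]).round(2),"dz",p[4].round(4),e(p,1));return p
def plate(name,C):
    S=load(name);A=np.array([plane(S,u,v,.014)[:2] for u,v in C])
    L=np.array([[.058,.046],[.058,-.046],[-.058,-.046],[-.058,.046]])
    # order: back-left(image)= +x world side => local +y
    a=least_squares(lambda q:(np.array([[np.cos(q[2]),-np.sin(q[2])],[np.sin(q[2]),np.cos(q[2])]])@L.T+q[:2,None]-A.T).ravel(),[.48,-.22,-1.5],x_scale=[.01,.01,.1])
    d=lambda i,j:np.degrees(np.arctan2(*(A[i]-A[j])[::-1]))
    print(name,a.x[:2].round(4),np.degrees(a.x[2]).round(2),"left edge",d(0,3).round(2),"right",d(1,2).round(2),"back+-90",(d(0,1)-90).round(2),(a.fun*1e3).round(1));return a.x
E
python3 - <<'E'
from fit import *
C=[(180+u/2.857,v/2.859) for u,v in[(284,215),(492,214),(489,477),(295,478)]]
q=plate("w2",C)
barrel(["w2"],q);barrel(["top2"],q)
S=load("w2")
k=[plane(S,180+u/2.857,v/2.859,.15) for u,v in((222,357),(553,364))];print(k,(k[0]+k[1])/2, np.degrees(np.arctan2(*(k[0]-k[1])[:2][::-1])))
t=cv2.imread("pics/top2.png");cv2.imwrite("pics/t2.png",cv2.resize(t[190:260,345:445],(800,560),interpolation=2))
E
```

```text
w2 [ 0.4837 -0.2282] -84.29 left edge -84.06 right -84.08 back+-90 -84.65 [ 1.9 -1.9 -1.9  1.9 -1.5 -2.5  1.5  2.4]
['w2'] c [ 0.484  -0.2292] yaw -84.65 tilt 3.58 dz 0.001 (np.int64(4654), np.int64(2203))
['top2'] c [ 0.4837 -0.2282] yaw -84.29 tilt 0.0 dz 0.0 (np.int64(0), np.int64(0))
[array([ 0.53337686, -0.22473282,  0.15      ]), array([ 0.43456675, -0.23147821,  0.15      ])] [ 0.48397181 -0.22810552  0.15      ] 3.9053009954436857
```

View pics/t2.png

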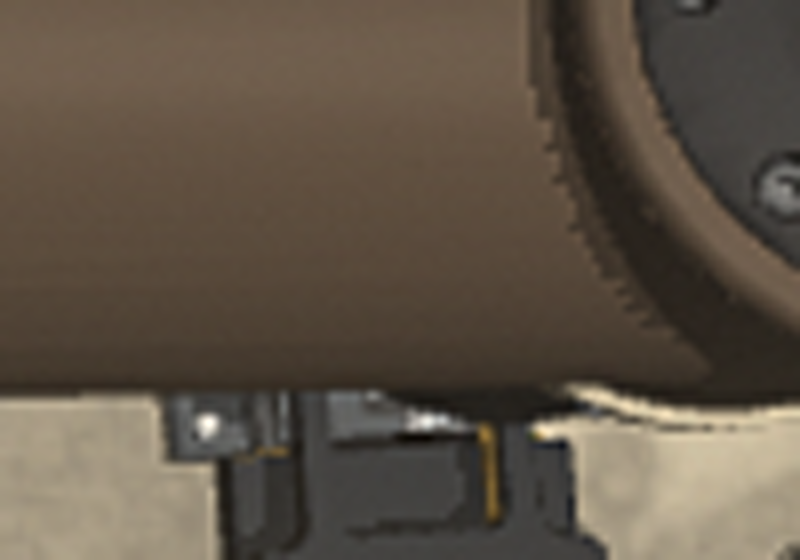

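The arm blocks the top view of the camera. The wrist fit gives yaw within 0.5°, but the tilt still reads about 3.6°. I'll cross-check that with the scene camera and the desk level.

```bash
python3 - <<'E'
from fit import *
robot.goto([.45,0.0,.33],R(-85))
shot("scene","s3");shot("top","t3");shot("wrist","w3")
q=[.4838,-.2282,np.radians(-84.5)]
for n in(["s3"],["t3"],["w2"],["w3"]): barrel(n,q)
for n in("w2","s3","t3"):
    W=pts(load(n)).reshape(-1,3);W=W[np.isfinite(W).all(1)]
    D=W[(abs(W[:,2])<.008)&(abs(W[:,0]-.48)<.12)&(abs(W[:,1]+.24)<.13)]
    c,_,_,_=np.linalg.lstsq(np.c_[D[:,0]-.48,D[:,1]+.23,np.ones(len(D))],D[:,2],rcond=None);print(n,len(D),"slopes deg",np.degrees(c[:2]).round(2),"z",c[2].round(4))
E
```

```text
['s3'] c [ 0.4833 -0.2093] yaw -85.36 tilt 2.78 dz -0.0027 (np.int64(398), np.int64(84))
['t3'] c [ 0.484 -0.228] yaw -86.04 tilt 3.38 dz 0.0001 (np.int64(575), np.int64(221))
['w2'] c [ 0.4842 -0.229 ] yaw -86.03 tilt 3.57 dz 0.001 (np.int64(4667), np.int64(2217))
['w3'] c [ 0.4838 -0.2282] yaw -84.5 tilt 0.0 dz 0.0 (np.int64(0), np.int64(0))
w2 25252 slopes deg [ 0.01 -0.  ] z 0.0012
s3 5542 slopes deg [-0.12  0.14] z -0.0012
t3 6324 slopes deg [-0.07  0.1 ] z 0.0001
```

```bash
python3 - <<'E'
from fit import *
S=load("w2");P=[plane(S,180+u/2.857,v/2.859,.15)[:2] for u,v in((392,60),(390,225),(388,245),(385.5,490),(384,550))]
P=np.array(P);k=np.polyfit(P[:,1],P[:,0],1);print(P.round(4).tolist(),"yaw",np.degrees(np.arctan2(-1,-k[0])))
q=[.4838,-.2282,0]
for y in(-88,-86,-84.5,-83,-81):
    for n in("w2","t3"): barrel([n],[*q[:2],np.radians(y)])
t=cv2.imread("pics/t3.png");cv2.imwrite("pics/t3b.png",cv2.resize(t[190:260,345:445],(800,560),interpolation=2))
E
```

```text
[[0.4898, -0.309], [0.4866, -0.2661], [0.4867, -0.2607], [0.4812, -0.1891], [0.4801, -0.1701]] yaw -85.9364286311835
['w2'] c [ 0.4842 -0.2285] yaw -86.1 tilt 3.56 dz 0.001 (np.int64(4667), np.int64(2222))
['t3'] c [ 0.4844 -0.2286] yaw -86.27 tilt 3.45 dz 0.0001 (np.int64(567), np.int64(220))
['w2'] c [ 0.4841 -0.2283] yaw -86.01 tilt 3.57 dz 0.001 (np.int64(4671), np.int64(2217))
['t3'] c [ 0.4852 -0.2298] yaw -86.62 tilt 3.36 dz 0.0002 (np.int64(560), np.int64(221))
['w2'] c [ 0.4842 -0.229 ] yaw -86.03 tilt 3.57 dz 0.001 (np.int64(4667), np.int64(2217))
['t3'] c [ 0.484 -0.228] yaw -86.04 tilt 3.38 dz 0.0001 (np.int64(575), np.int64(221))
['w2'] c [ 0.4847 -0.2291] yaw -87.15 tilt 3.54 dz 0.001 (np.int64(4649), np.int64(2200))
['t3'] c [ 0.4842 -0.2284] yaw -85.23 tilt 3.08 dz 0.0002 (np.int64(569), np.int64(218))
['w2'] c [ 0.4838 -0.2283] yaw -83.57 tilt 3.5 dz 0.0009 (np.int64(4661), np.int64(2168))
['t3'] c [ 0.4838 -0.2253] yaw -86.25 tilt 3.36 dz -0.0 (np.int64(587), np.int64(225))
```

View pics/t3b.png

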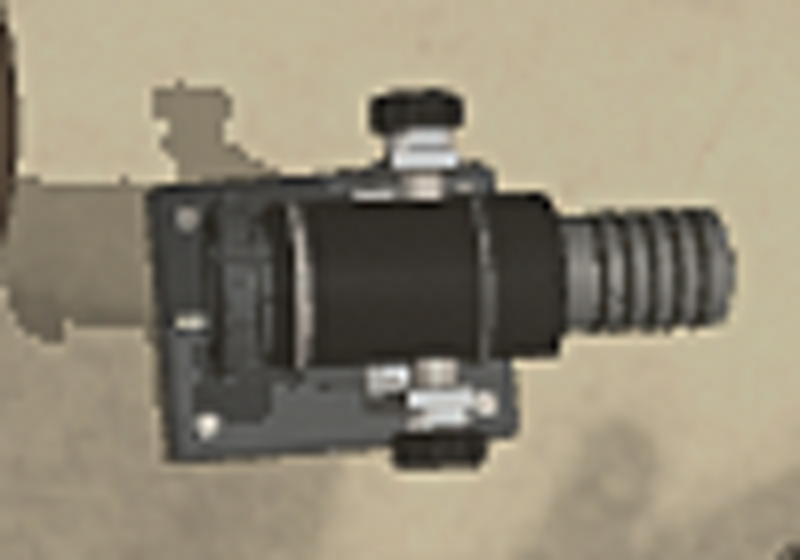

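Top view: plate corners at (153,190), (168,460), (520,438) and (490,163), with the index line at (190,321). The barrel is nearly aligned. I'll apply a small correction.

```bash
python3 - <<'E'
from fit import *
q=plate("t3",[(345+u/8,190+v/8) for u,v in[(490,163),(520,438),(168,460),(153,190)]])
o=[.484,-.2283];y0,t0=-86.0,3.5;y1,t1=-84.3,0.
a=np.radians(y0);g=np.array([*o,.15])+.062*np.array([np.cos(a),np.sin(a),np.tan(np.radians(t0))])
robot.goto(g+[0,0,.09],R(y0));robot.servo_line(g-[0,0,.019],speed=.12)
robot.move_gripper(0);swing(o,y0,t0,y1,t1,2);print(robot.read_position()-g,robot.read_force().round(1))
robot.dwell(.2);robot.move_gripper(1.0);robot.servo_line(np.array(robot.read_position())+[0,0,.1],speed=.2)
robot.goto([.478,-.17,.28],R(-85)); shot("wrist","w4")
robot.goto([.45,0.0,.33],R(-85)); shot("top","t4");shot("scene","s4")
for y in(-86,-84.3,-83): barrel(["w4"],[*o,np.radians(y)]);barrel(["t4"],[*o,np.radians(y)])
print(robot.read_t())
im=cv2.imread("pics/w4.png");cv2.imwrite("pics/w4b.png",cv2.resize(im[0:210,180:460],(800,600),interpolation=2))
E
```

```text
t3 [ 0.4824 -0.2255] -84.63 left edge -83.84 right -84.97 back+-90 -83.81 [ 0.5 -0.8 -1.5  1.7 -1.6 -0.4 -0.3  2.4]
[ 0.00236136 -0.00012157 -0.02233037] [ 2.3 -1.4  3.9]
['w4'] c [ 0.4842 -0.2284] yaw -84.61 tilt 0.62 dz 0.0009 (np.int64(4690), np.int64(2138))
['t4'] c [ 0.4844 -0.2283] yaw -85.97 tilt 0.02 dz 0.0 (np.int64(564), np.int64(222))
['w4'] c [ 0.4845 -0.2279] yaw -84.78 tilt 0.62 dz 0.0009 (np.int64(4682), np.int64(2142))
['t4'] c [ 0.484 -0.226] yaw -85.08 tilt 0.4 dz 0.0001 (np.int64(581), np.int64(220))
['w4'] c [ 0.4841 -0.2286] yaw -83.64 tilt 0.64 dz 0.0009 (np.int64(4696), np.int64(2141))
['t4'] c [ 0.4842 -0.2282] yaw -84.8 tilt 0.35 dz 0.0 (np.int64(566), np.int64(220))
18.325
```

View pics/w4b.png

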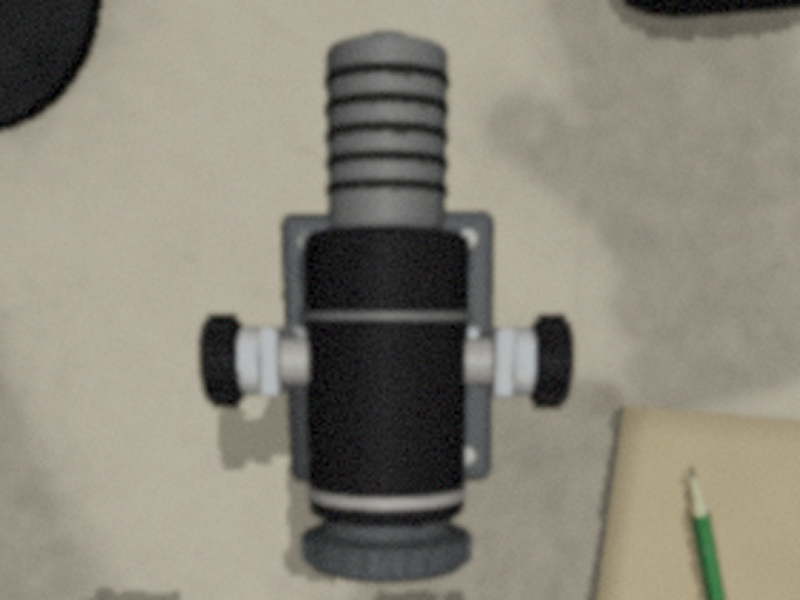

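The barrel now sits straight over the plate. Fits give yaw about -84.6° and tilt about 0.5°. Next is the tube, located from above with wrist depth.

```bash
cat > go.py <<'E'
from h import *
def cap(n,c,lo,hi,r=.03):
    W=pts(load(n)).reshape(-1,3);W=W[np.isfinite(W).all(1)]
    q=W[(np.hypot(W[:,0]-c[0],W[:,1]-c[1])<r)&(W[:,2]>lo)&(W[:,2]<hi)]
    m=(q.min(0)+q.max(0))/2 if len(q) else None; print(n,len(q),q.mean(0).round(4) if len(q) else "",None if m is None else m.round(4)); return q.mean(0)
E
python3 - <<'E'
from go import *
r=R(-66.7);t=np.array([.4587,.14])
W=pts(load("top"))
for u,v in((227,181),(250,181),(279,184)):
    w=W[v-8:v+9,u-8:u+9].reshape(-1,3);h=np.nanmax(w[:,2]);print("look-alike",w[w[:,2]>h-.008].mean(0).round(3),h.round(3))
p=t-.068*r[:2,0]
robot.goto([*p,.24],r);robot.move_gripper(.6);shot("wrist","w5")
c=cap("w5",t,.095,.115)
for k in(-1,1,2): cap("w5",np.array([.4587,.14])+k*np.array([.0207,-.0478]),.06,.08,.02)
cap("top",t,.098,.115)
print(robot.read_t())
E
```

```text
look-alike [0.589 0.186 0.095] 0.101
look-alike [0.593 0.127 0.095] 0.099
look-alike [0.587 0.058 0.095] 0.1
w5 570 [0.4593 0.1376 0.1041] [0.4592 0.1377 0.1043]
w5 395 [0.4389 0.1849 0.0686] [0.4385 0.1853 0.0656]
w5 511 [0.4798 0.0903 0.0687] [0.4798 0.0901 0.0661]
w5 149 [0.4969 0.0504 0.0671] [0.4981 0.0487 0.0656]
top 74 [0.4587 0.1398 0.1036] [0.4587 0.1406 0.1039]
20.0583
```

```bash
python3 - <<'E'
from go import *
r=R(-66.7);t=np.array([.459,.1385])
robot.goto([*t,.17],r);robot.servo_line([*t,.063],speed=.1);print(robot.read_force().round(1))
robot.move_gripper(0);print("w",robot.read_grip_width()*88,robot.read_finger_force(),robot.read_force().round(1))
robot.servo_line([*t,.12],speed=.05);print(robot.read_force().round(1));robot.servo_line([*t,.185],speed=.08)
shot("scene","s6");shot("wrist","w6");print(robot.read_t(),robot.read_position())
for k in(-1,1,2): cap("w6",np.array([.4587,.14])+k*np.array([.0207,-.0478]),.06,.08,.02)
a=cv2.resize(cv2.imread("pics/s6.png")[200:350,240:400],(640,600),interpolation=2);cv2.imwrite("pics/s6b.png",a)
E
```

```text
[ 0.1 -0.8  0.5]
w 22.93881712524717 30.000151097774506 [-0.4 -0.1  2.3]
[-0.   0.4 -0. ]
24.7083 [0.45866202 0.13830345 0.18436578]
w6 0  None
w6 587 [0.4799 0.0897 0.0689] [0.4799 0.0898 0.0682]
w6 704 [0.5003 0.0425 0.0687] [0.5004 0.0422 0.0665]go.py:5: RuntimeWarning: Mean of empty slice.
  m=(q.min(0)+q.max(0))/2 if len(q) else None; print(n,len(q),q.mean(0).round(4) if len(q) else "",None if m is None else m.round(4)); return q.mean(0)
  ret = um.true_divide(
```

View pics/s6b.png

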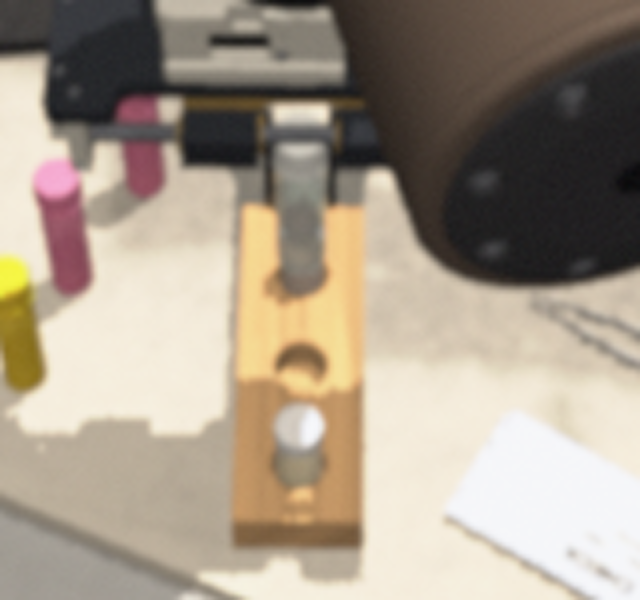

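The scene view shows the tube at (300,220) held upright, clear above its empty hole at (300,360), with the vial at (300,430) still in place. Moving it to the lens axis.

```bash
python3 - <<'E'
from go import *
r=R(-66.7)
robot.servo_line([.4688,-.0670,.1812],speed=.08);robot.dwell(.4)
print(robot.read_position().round(4),robot.read_tcp_rot().round(3)[:,2],robot.read_grip_width()*88,robot.read_t())
shot("scene","s7");s=load("s7");iv=np.linalg.inv(s["M"])
def px(p): c=iv@[*p,1]; return (c[:2]/c[2]*s["f"]+[s["cx"],s["cy"]]).round(1)
P=robot.read_position()
print("expected specimen",px(P-[0,0,.031]),"bottom",px(P-[0,0,.055]),"top",px(P+[0,0,.04]),"lens",px([.4782,-.1666,.15]))
cv2.imwrite("pics/s7b.png",cv2.resize(cv2.imread("pics/s7.png")[80:230,300:460],(640,600),interpolation=2))
E
```

```text
[ 0.4688 -0.067   0.1812] [ 0. -0. -1.] 23.224952718374748 27.8333
expected specimen [352.  176.7] bottom [351.4 184.6] top [354.  151.5] lens [365.3 143.4]
```

View pics/s7b.png

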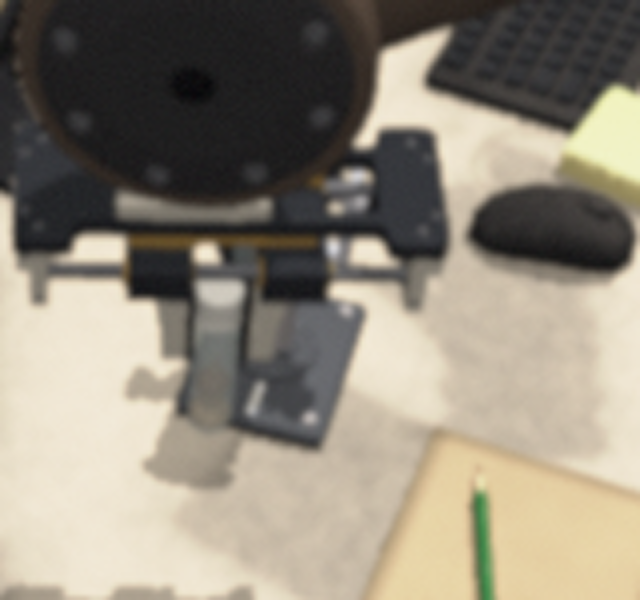

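The scene shows the tube held upright with its bottom at crop (213,415), against (206,418) expected. That is about 2 px off and within calibration. The camera foot is undisturbed, so I'm handing in.

```bash
python3 -c "
from rig import robot
print(robot.read_force(),robot.read_finger_force(),abs(robot.read_qvel()).max());print(robot.job_done())"
```

```text
[ 0.10091472 -0.04549969  0.43527692] 29.999925792217255 0.08146929709002652
the job is handed in; nothing more can be done
None
```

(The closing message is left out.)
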